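# Feeler blade into a microscope stage slide

### The arm

A 6-joint arm with a two-finger parallel gripper is mounted at the origin on the work surface. World frame = base frame: x ahead of the robot, y to its left, z up, the work surface at z = 0. Lengths are in mm, angles in rad, forces in N, time in s.
With the tool pointing down it reaches from about 275 to 825 mm from the base axis. Payload 5.2 kg.
Tool frame: the origin (TCP) lies at the very end of the fingers, on their centre line; the grasp point (between the pads) lies 19 mm behind it (hold_point_z is the z of the grasp point in the tool frame, in mm); z points along the fingers, y is the direction in which the jaws open and shut (so a half turn about z gives the same grasp; the last joint's range is limited). The gripper opens to 93 mm and grips with 3 to 60 N. Pads are 15 mm wide; open, the fingers measure 128 mm over their backs; the gripper's body (75 mm by 188 mm) begins 65 mm behind the grasp point.
Start: joints at [-1.458, 0.259, 1.535, -0, 1.348, -0.203], TCP at [170.838, -522.799, 218.653] pointing down, gripper open.
Joint ranges: [-3.14, 3.14], [-0.91, 2.08], [0.19, 2.58], [-1.22, 4.36], [0.22, 2.71], [-3.12, 3.12]. Speed limits (rad/s): [2.57, 2.57, 3.14, 3.14, 3.14, 3.14].

### API

Orientations are given as a unit quaternion [x, y, z, w].
In Python, from plant import * gives the robot as it stands.
- The arm moves only by the tool jog_arm, never from a script. Its argument "increments" is a list that holds one entry, the list of rows, each a list of 6 numbers: the shift along the tool's x, y, z normalised to -1 to 1, where 1 is 800 mm, then the turn, a rotation vector about the tool's x, y, z normalised to -1 to 1, where 1 is 360 degrees. In form: [[[x, y, z, rx, ry, rz], ...]]. A call has 1 to 20 rows; each row shifts and turns the pose as measured when the row begins, along the tool's axes as they then stand; what a row does not reach is not made up. A row lasts 1/8 s, in which the tool goes at most 62.5 mm and 10.7 degrees, less where a joint would pass 70% of its speed; a pose out of reach is approached as far as the arm can. A call with a number of a shift or a turn outside -1 to 1 is refused whole. A call with a gripper value outside its range is refused whole. "hand" is the opening in per cent of the stroke, from 0 (shut) to 100 (fully open), set as the call begins (left out, the last holds). The fingers move at their own pace and stop on an object; "newtons" is the grip in N (left out, the last holds). Time passes only in rows, so rows that do not move let the fingers close. It gives the time, the measured TCP pose, the force and the opening at its end, in the units of the state.
- state(): the state, without advancing time (a new reading comes with each control period).
- snapshot(name): name is "side" or "top" or "wrist"; returns a dict with "color" (420x560x3 uint8, blue, green, red), "fx", "fy", "cx", "cy" (pixels), "R" (3x3) and "t" (3): a world point X has camera coordinates R X + t. Camera axes: x right, y down, z forward; pixel columns grow to the right and rows downward; lengths in mm; the calibration is good to about 2 mm. A picture is of the moment at which its call begins. There is no depth.
- close_job(): hands the job in, once; it reports no verdict.
Trained networks look in the newest picture that a camera, given by its name, has taken for a name from the list of things; names that differ only in an ending like _2 or _b are one class to them, and where a whole thing is asked for, a point or a joint stands for the part that bears it (a point fixed in the world has none). Each returns a list of dicts, best first, with "conf" (0 to 1); they miss things now and then, are a little off and sometimes report something else, mostly with a low value. They report only what shows in the picture. A call takes as long as a camera call. They do not tell look-alikes from the thing itself.
- look_for(target, camera): "position" ([column, row] in pixels, amid what is visible of it).
The state is a dict: "time_s": time; "joint_pos": joint angles; "joint_velocities": joint speeds; "effort": joint torques, N m; "tcp_pos": TCP position; "orientation": TCP orientation; "contact_force": force on the tool from outside, world axes, zero at the start; "torque": the same for the moment, N m; "grip_width": finger opening in mm.
Only numpy, scipy, OpenCV 4.12 (cv2) and the standard library are available. Lean on these libraries where they do the work, as an engineer would, in place of code of your own. Each camera call takes 0.05 s, during which the arm holds its last target. There are 200 camera calls.

### The job

The stage slide of a microscope sits in the white service fixture; check its sprung gap with a feeler blade. Of the three steel blades standing on the bench take the one of middle thickness, hold it upright over the gap, in line with it and roughly mid-length, and slide it gently down against the drag of the spring, keeping hold until you feel it stop on the floor of the gap; then let go and leave it standing there. Leave the thin and the thick blade where they are.

Things in the scene. Friction and masses are not known exactly. Their poses are not given: they have to be found in the camera images.
- blade_medium: Blade to use: steel plate 10 mm thick, 240 g, 110 mm tall: tongue (lower 70 mm) 28 wide, head (top 40 mm) 40 wide; lowest 4 mm is 7 thick. Grip the head across its thickness, 80 to 105 mm up. Stands on edge in a slotted black stand (64 x 60 x 28 high, fixed), underside 6 mm above the table, lower 22 mm in the slot. Origin: centre of underside; x across thickness, y along width, z up.
- blade_thin: Spare blade, loose in the gap: as the middle blade in outline, axes and stand, but 5 mm thick, 120 g.
- blade_thick: Spare blade, too thick to enter the gap: as the middle blade in outline, axes and stand, but 17 mm thick, 400 g.
- gap_carriage: Slide on a white 160 x 100 mm base. Origin: middle of gap floor, 24 mm above table. +x across gap to fixed jaw, steel spring jaw at -x; y along gap (60 mm, open ends); z up. Gap 8 mm, 30 deep; above it 45 deg flares to a 40 mm mouth 46 above floor. Spring jaw yields 6 mm at most: 10 mm blade drags 3-10 N, then stops firmly on floor. Slide floats in x, up to 15 mm off mid-base, at 0.5 N: it centres on the blade.
Not all that is in view belongs to the job. Leave any blue look-alike of the blade_medium alone.

How it is judged (in metres and radians):
On the way, in this order (a step that is already met when the one before it is completed fails the run):
1. the middle blade is lifted out of its stand and clear of the jaws, held in the fingers (height (world z) of blade_medium above 0.075 m and contact force between the fingers and blade_medium above 1 N), for 0.1 s.
2. still held in the fingers, the blade has been slid down to the floor of the gap (z of blade_medium in the frame of gap_carriage between -0.004 and 0.004 m and x of blade_medium in the frame of gap_carriage between -0.006 and 0.005 m and y of blade_medium in the frame of gap_carriage between -0.016 and 0.016 m and angle between blade_medium's own z axis and vertical below 0.17 rad and angle between the x axis of blade_medium and the x axis of gap_carriage, either way round below 0.2 rad and contact force between the fingers and blade_medium above 1 N), for 0.1 s.
At the end, for the whole second after the job is handed in: Middle blade released and at rest in the gap, pressed by the jaws, underside within 4 mm of the floor, within 16 mm of mid-length, upright within 10 and in line with the gap within 11 degrees; thin and thick blades within 20 mm of where they began (z of blade_medium in the frame of gap_carriage between -0.004 and 0.004 m and x of blade_medium in the frame of gap_carriage between -0.006 and 0.005 m and y of blade_medium in the frame of gap_carriage between -0.016 and 0.016 m and angle between blade_medium's own z axis and vertical below 0.17 rad and angle between the x axis of blade_medium and the x axis of gap_carriage, either way round below 0.2 rad and contact force between blade_medium and gap_carriage above 1.5 N and contact force between the fingers and blade_medium below 0.1 N and linear speed of blade_medium below 0.02 m/s and distance of each of blade_thin, blade_thick from where it was at the start of the episode below 0.02 m); the robot touches nothing.
It fails at once if the blade is rammed into the fixture (over 80 N) (contact force between blade_medium and gap_carriage above 80 N).
It fails at once if the thin or the thick blade is lifted or displaced by more than 20 mm (distance of any of blade_thin, blade_thick from where it was at the start of the episode above 0.02 m).
It also fails if it takes over 48 s, if anything falls off the work surface, if the arm or the gripper's body presses on something with over 40 N, if the wrist force passes 120 N, or if a joint passes its speed limit or range.

## Working session

There is one attempt and no reset: what is moved stays moved. The work goes in short steps, Python scripts to look and compute and a tool call to move; the robot and the scene stay as the last step left them, time stands still between calls to the robot, and variables do not carry over. Pictures are saved under pics/ and viewed, about 8 in all and at most 12, crops included, and the job is handed in when it is done.

Besides the shell and the picture viewer there is one more tool, called after ">>>" by a JSON object that holds its "method" and its "body", one argument or row to a line. jog_arm: Moves the arm, as the interface text tells. Its arguments: {"type":"object","properties":{"increments":{"type":"array"},"hand":{"type":"number"},"newtons":{"type":"number"}},"required":["increments"]}

```bash
mkdir -p pics; cat > h.py <<'E'
from plant import *
import numpy as np, cv2
def snap(n,f=None):
    s=snapshot(n)
    if f: cv2.imwrite('pics/'+f,s['color'])
    return s
def ray(s,px,z):
    d=np.array([(px[0]-s['cx'])/s['fx'],(px[1]-s['cy'])/s['fy'],1.])
    R=np.array(s['R']);t=np.array(s['t']);C=-R.T@t;d=R.T@d
    return C+d*(z-C[2])/d[2]
def proj(s,X):
    c=np.array(s['R'])@np.array(X,float)+s['t']
    return [s['fx']*c[0]/c[2]+s['cx'],s['fy']*c[1]/c[2]+s['cy']]
E
python3 - <<'E'
from h import *
print(state())
for n in ['top','side']:
    s=snap(n,n+'0.png')
    print(n,-np.array(s['R']).T@s['t'],s['fx'])
    for o in ['blade_medium','blade_thin','blade_thick','gap_carriage']:
        print(o,[(np.round(d['position']),round(d['conf'],2),np.round(ray(s,d['position'],80 if 'blade' in o else 50))) for d in look_for(o,n)])
E
```

```text
{'time_s': 0.0, 'joint_pos': array([-1.45778995e+00,  2.59354171e-01,  1.53606608e+00, -1.44771528e-05,
        1.34797967e+00, -2.02785846e-01]), 'joint_velocities': array([-1.08000329e-03,  1.66767865e-03, -3.58904620e-04, -1.01340974e-03,
       -3.05266903e-04, -4.43120132e-05]), 'effort': array([ 6.57513701e-04, -4.37299705e+01, -2.84006453e+01,  7.20152096e-02,
        4.12584725e-02, -1.42165004e-04]), 'tcp_pos': array([ 170.77640418, -522.25223481,  217.81850937]), 'orientation': array([ 9.87559630e-01,  1.57242361e-01,  3.34993043e-05, -9.03042838e-04]), 'contact_force': array([ 0.3198306 , -0.11456971, -0.69654293]), 'torque': array([-0.03925967, -0.06507853, -0.07587816]), 'grip_width': 93.06083121711305}
top [370.05849162  -4.19616543 713.66460502] 389.9053039753257
blade_medium [(array([219., 257.]), 0.79, array([369.,  96.,  80.])), (array([228., 196.]), 0.72, array([470.,  87.,  80.])), (array([183., 242.]), 0.66, array([393., 156.,  80.]))]
blade_thin [(array([111., 140.]), 0.82, array([560., 284.,  80.])), (array([228., 194.]), 0.3, array([473.,  86.,  80.]))]
blade_thick [(array([328., 164.]), 0.65, array([527., -78.,  80.]))]
gap_carriage [(array([436., 170.]), 0.7, array([ 527., -271.,   50.])), (array([230., 196.]), 0.17, array([473.,  88.,  50.]))]
side [-54.40804274 683.10261488 675.30070563] 494.92427979414794
blade_medium [(array([259., 207.]), 0.79, array([458.,  80.,  80.])), (array([289., 237.]), 0.72, array([357., 114.,  80.])), (array([260., 247.]), 0.6, array([379., 170.,  80.]))]
blade_thin [(array([145., 235.]), 0.78, array([563., 282.,  80.]))]
blade_thick [(array([282., 166.]), 0.77, array([518., -69.,  80.]))]
gap_carriage [(array([331., 149.]), 0.68, array([ 503., -249.,   50.]))]
```

View pics/top0.png

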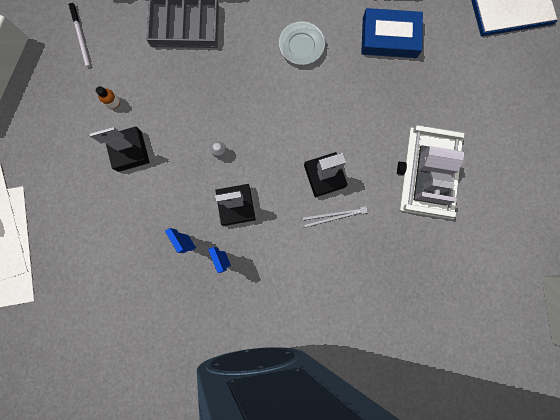

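View pics/side0.png

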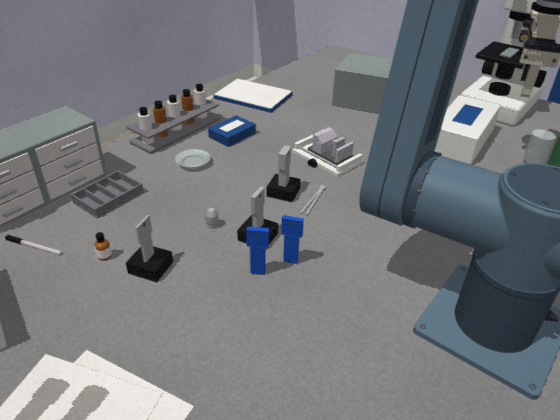

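```bash
python3 - <<'E'
import cv2,numpy as np
i=cv2.imread('pics/top0.png')
a=cv2.resize(i[165:235,200:270],(560,560),interpolation=cv2.INTER_CUBIC)[:, :390]
b=cv2.resize(i[120:225,395:470],(400,560),interpolation=cv2.INTER_CUBIC)
cv2.imwrite('pics/c1.png',np.hstack([a,b]))
E
```

```text
(no output)
```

View pics/c1.png

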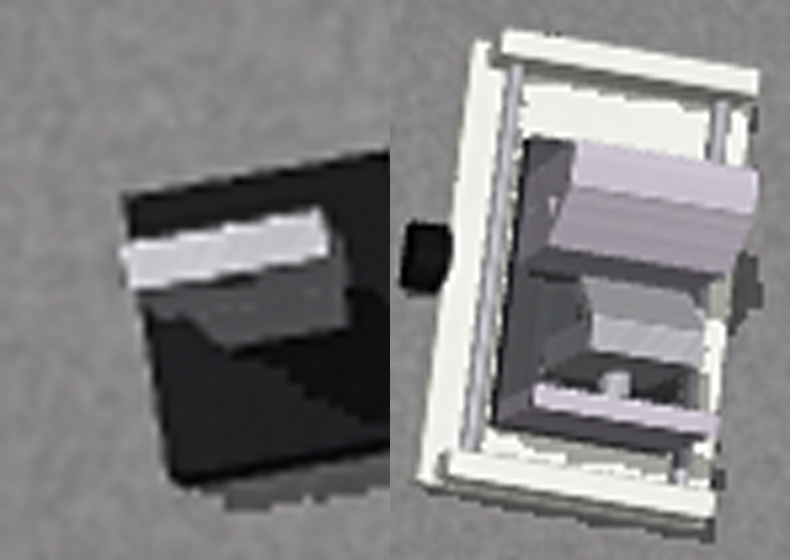

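```bash
cat >> h.py <<'E'
def rows(p0,p1,n,arc=False):
    """poses (x,y,z,yaw deg), tool down; prints n rows of jog"""
    p0=np.array(p0,float);p1=np.array(p1,float);out=[]
    def at(k):
        p=p0+(p1-p0)*k/n
        if arc:
            r=[np.hypot(*q[:2]) for q in(p0,p1)];a=[np.arctan2(q[1],q[0]) for q in(p0,p1)]
            rr=r[0]+(r[1]-r[0])*k/n;aa=a[0]+(a[1]-a[0])*k/n;p[:2]=rr*np.cos(aa),rr*np.sin(aa)
        return p
    for k in range(n):
        a,b=at(k),at(k+1);c,s=np.cos(np.radians(a[3])),np.sin(np.radians(a[3]));d=b-a
        out.append([round(float(v),4)+0. for v in((c*d[0]+s*d[1])/800,(s*d[0]-c*d[1])/800,-d[2]/800,0,0,-d[3]/360)])
    print(out)
def cur():
    s=state();x,y,z,w=s['orientation'];return [*s['tcp_pos'],float(np.degrees(2*np.arctan2(y,x)))]
E
python3 - <<'E'
from h import *
s=snapshot('top')
P=[ray(s,(200+x/8,165+y/8),116)[:2] for x,y in[(125,243),(322,210),(328,252),(132,288)]]
print(np.round(P,1),np.mean(P,0))
e=P[0]-P[1];e2=P[3]-P[2];print([np.degrees(np.arctan2(*v[::-1]))-90 for v in(e,e2)],np.linalg.norm(e),np.linalg.norm(P[0]-P[3]))
Q=[ray(s,(395+(x-390)/5.33,120+y/5.33),z)[:2] for x,y,z in[(475,45,24),(425,480,24),(505,35,24),(760,75,24),(577,140,70),(758,172,70)]]
print(np.round(Q,1),[np.degrees(np.arctan2(*(Q[a]-Q[b])[::-1])) for a,b in((0,1),(2,3),(4,5))])
rows(cur(),[500,-265,230,82],9,True)
E
```

```text
[[464.2 100.2]
 [471.5  62.4]
 [463.2  60.9]
 [455.4  98.5]] [463.57624237  80.51343417]
[np.float64(10.876309722363985), np.float64(11.763146899174131)] 38.547520970970645 8.939399638420003
[[ 610.8 -237.1]
 [ 459.  -216.6]
 [ 614.7 -247.5]
 [ 602.4 -335.6]
 [ 563.9 -253.6]
 [ 554.7 -311.5]] [np.float64(-7.673440991674597), np.float64(82.04340500533579), np.float64(80.91028667349234)]
[[0.0588, -0.0003, -0.0016, 0.0, 0.0, -0.0197], [0.0589, 0.002, -0.0016, 0.0, 0.0, -0.0197], [0.059, 0.0042, -0.0016, 0.0, 0.0, -0.0197], [0.059, 0.0065, -0.0016, 0.0, 0.0, -0.0197], [0.0588, 0.0088, -0.0016, 0.0, 0.0, -0.0197], [0.0586, 0.0111, -0.0016, 0.0, 0.0, -0.0197], [0.0584, 0.0134, -0.0016, 0.0, 0.0, -0.0197], [0.058, 0.0157, -0.0016, 0.0, 0.0, -0.0197], [0.0575, 0.018, -0.0016, 0.0, 0.0, -0.0197]]
```

>>> {"method": "jog_arm", "body": {
  "increments": [
    [[0.059,0,-0.002,0,0,-0.02],[0.059,0.002,-0.002,0,0,-0.02],[0.059,0.004,-0.002,0,0,-0.02],[0.059,0.006,-0.002,0,0,-0.02],[0.059,0.009,-0.002,0,0,-0.02],[0.059,0.011,-0.002,0,0,-0.02],[0.058,0.013,-0.002,0,0,-0.02],[0.058,0.016,-0.002,0,0,-0.02],[0.057,0.018,-0.002,0,0,-0.02],[0,0,0,0,0,0]]
  ],
  "hand": 100
}}

```text
time_s: 1.8
tcp_pos: [503.4, -252.5, 233.1]
orientation: [0.738, 0.675, -0.0, 0.001]
contact_force: [-0.6, -1.1, 0.9]
grip_width: 93.2
```

```bash
python3 - <<'E'
from h import *
s=snap('wrist','w1.png');print(cur(),-np.array(s['R']).T@s['t'],s['fx'],np.round(s['R'],3).tolist(),s['cx'],s['cy'])
np.savez('w1.npz',**{k:s[k] for k in('fx','fy','cx','cy','R','t')})
E
```

```text
[np.float64(502.68477368367206), np.float64(-254.06628168466543), np.float64(232.9891688332277), 84.69754136497811] [ 509.94880946 -173.84567823  399.5316192 ] 352.32492643476013 [[0.996, -0.091, 0.002], [-0.088, -0.955, 0.282], [-0.024, -0.281, -0.959]] 275.90975130065436 209.2433655842906
```

View pics/w1.png

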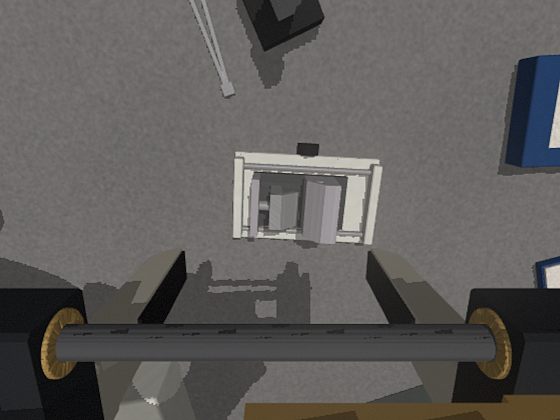

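```bash
python3 - <<'E'
import cv2
i=cv2.imread('pics/w1.png')
cv2.imwrite('pics/c2.png',cv2.resize(i[160:250,240:360],(800,600),interpolation=cv2.INTER_CUBIC))
E
```

```text
(no output)
```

View pics/c2.png

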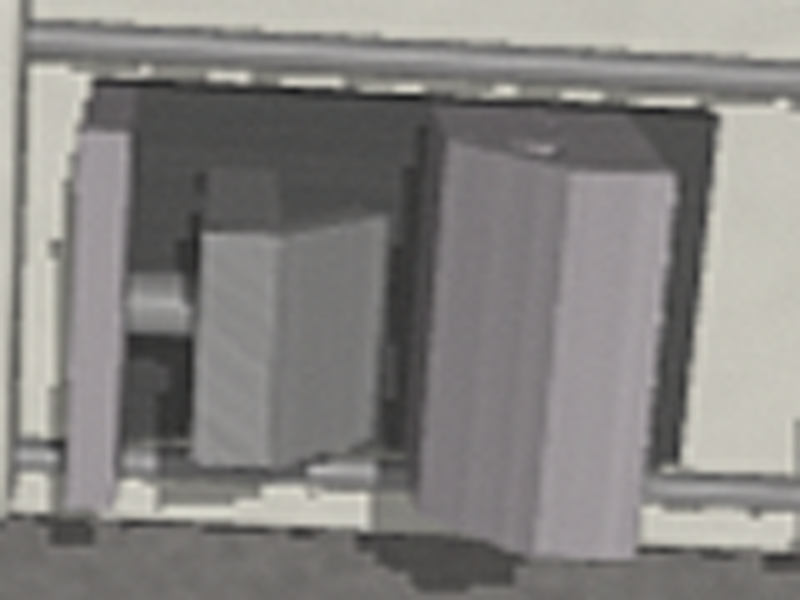

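```bash
python3 - <<'E'
from h import *
s=dict(np.load('w1.npz'))
f=lambda x,y,z:ray(s,(240+x/6.667,160+y/6.667),z)[:2]
L={'lipL':[(388,212,54),(378,445,54)],'lipR':[(440,145,54),(416,505,54)],'topR':[(567,165,70),(530,550,70)],'topL':[(280,235,70),(272,465,70)],'outR':[(677,172,70),(640,555,70)],'plate':[(97,85,24),(716,112,24)],'plateR':[(716,112,24),(682,465,24)]}
for k,v in L.items():
    a,b=[f(*p) for p in v];d=b-a;print(k,np.round(a,1),np.round(b,1),'mid',np.round((a+b)/2,1),'len',round(np.linalg.norm(d),1),'ang',np.degrees(np.arctan2(d[1],d[0])))
rows(cur(),[463.5,80.5,230,101],9,True)
E
```

```text
lipL [ 525.5 -258.9] [ 521.2 -295.9] mid [ 523.3 -277.4] len 37.3 ang -96.57157864808686
lipR [ 534.  -249.3] [ 526.4 -306.4] mid [ 530.2 -277.9] len 57.6 ang -97.56799614723214
topR [ 550.8 -250.4] [ 542.2 -309. ] mid [ 546.5 -279.7] len 59.3 ang -98.33464984358892
topL [ 509. -257.] [ 504.7 -292. ] mid [ 506.8 -274.5] len 35.3 ang -96.85536738881342
outR [ 566.5 -252.9] [ 558.7 -311.4] mid [ 562.6 -282.1] len 59.0 ang -97.60276306571686
plate [ 481.5 -241. ] [ 581.1 -254.5] mid [ 531.3 -247.7] len 100.5 ang -7.751055670086117
plateR [ 581.1 -254.5] [ 573.3 -314.8] mid [ 577.2 -284.7] len 60.8 ang -97.35829504344098
[[0.051, 0.0044, 0.0004, 0.0, 0.0, -0.005], [0.0503, 0.0021, 0.0004, 0.0, 0.0, -0.005], [0.0495, -0.0001, 0.0004, 0.0, 0.0, -0.005], [0.0485, -0.0023, 0.0004, 0.0, 0.0, -0.005], [0.0475, -0.0044, 0.0004, 0.0, 0.0, -0.005], [0.0464, -0.0064, 0.0004, 0.0, 0.0, -0.005], [0.0452, -0.0083, 0.0004, 0.0, 0.0, -0.005], [0.0439, -0.0101, 0.0004, 0.0, 0.0, -0.005], [0.0426, -0.0119, 0.0004, 0.0, 0.0, -0.005]]
```

>>> {"method": "jog_arm", "body": {
  "increments": [
    [[0.051,0.004,0,0,0,-0.005],[0.05,0.002,0,0,0,-0.005],[0.05,0,0,0,0,-0.005],[0.049,-0.002,0,0,0,-0.005],[0.048,-0.004,0,0,0,-0.005],[0.046,-0.006,0,0,0,-0.005],[0.045,-0.008,0,0,0,-0.005],[0.044,-0.01,0,0,0,-0.005],[0.043,-0.012,0,0,0,-0.005],[0,0,0,0,0,0]]
  ],
  "hand": 60
}}

```text
time_s: 3.1
tcp_pos: [465.1, 76.2, 230.3]
orientation: [0.645, 0.764, -0.003, 0.003]
contact_force: [0.8, -0.1, 0.2]
grip_width: 56.1
```

```bash
python3 - <<'E'
from h import *
s=snap('wrist','w2.png');print(cur(),-np.array(s['R']).T@s['t'])
np.savez('w2.npz',**{k:s[k] for k in('fx','fy','cx','cy','R','t')})
u,v=map(int,proj(s,[463.5,80.5,116]));print(u,v)
a,b=max(u-60,0),max(v-45,0)
print(a,b);cv2.imwrite('pics/c3.png',cv2.resize(s['color'][b:b+90,a:a+120],(800,600),interpolation=cv2.INTER_CUBIC))
rows(cur(),[463.5,80.5,230,101],2)
E
```

```text
[np.float64(465.7611603925159), np.float64(75.17307313208246), np.float64(230.3349557421358), 99.61269627846042] [451.5848105  155.2254087  396.21267561]
275 198
215 153
[[0.0035, -0.0008, 0.0002, 0.0, 0.0, -0.0019], [0.0035, -0.0008, 0.0002, 0.0, 0.0, -0.0019]]
```

View pics/c3.png

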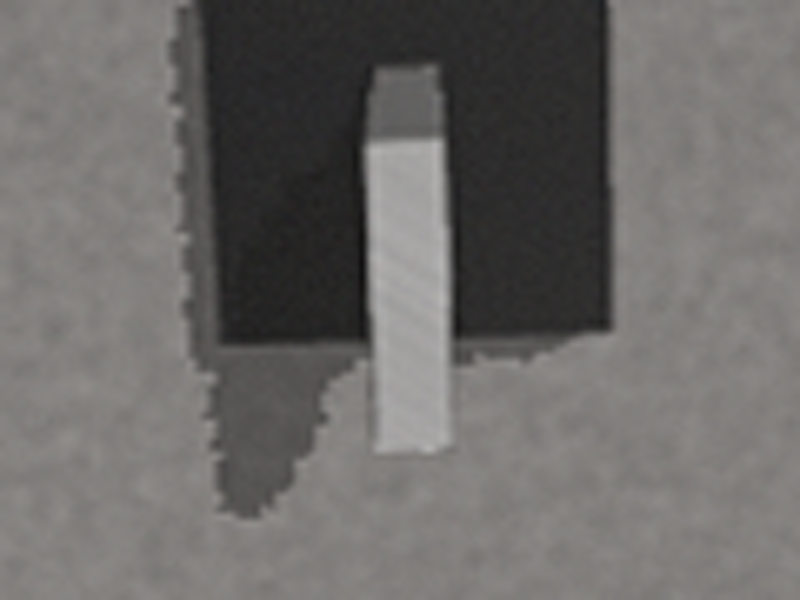

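```bash
python3 - <<'E'
from h import *
s=dict(np.load('w2.npz'))
P=[ray(s,(215+x/6.667,153+y/6.667),116)[:2] for x,y in[(367,140),(443,138),(453,452),(377,453)]]
c=np.mean(P,0);d=(P[0]+P[1]-P[2]-P[3])/2
y=np.degrees(np.arctan2(d[1],d[0]));print(np.round(P,1),c,np.linalg.norm(d),np.linalg.norm(P[0]-P[1]),y)
yaw=y%180
print(cur(),yaw);rows(cur(),[*c,200,yaw],2)
rows([*c,200,yaw],[*c,80,yaw],5)
E
```

```text
[[456.  100.3]
 [465.1 102.1]
 [473.2  62.8]
 [463.8  61.1]] [464.51156479  81.55369715] 40.024476214796046 9.195006543964666 101.42038547585268
[np.float64(465.7611603925159), np.float64(75.17307313208246), np.float64(230.3349557421358), 99.61269627846042] 101.42038547585268
[[0.0041, -0.0001, 0.019, 0.0, 0.0, -0.0025], [0.0041, 0.0, 0.019, 0.0, 0.0, -0.0025]]
[[0.0, 0.0, 0.03, 0.0, 0.0, 0.0], [0.0, 0.0, 0.03, 0.0, 0.0, 0.0], [0.0, 0.0, 0.03, 0.0, 0.0, 0.0], [0.0, 0.0, 0.03, 0.0, 0.0, 0.0], [0.0, 0.0, 0.03, 0.0, 0.0, 0.0]]
```

>>> {"method": "jog_arm", "body": {
  "increments": [
    [[0.004,0,0.019,0,0,-0.0025],[0.004,0,0.019,0,0,-0.0025],[0,0,0,0,0,0],[0,0,0,0,0,0]]
  ],
  "hand": 60
}}

```text
time_s: 3.65
tcp_pos: [466.2, 76.6, 197.0]
orientation: [0.636, 0.772, -0.004, 0.004]
contact_force: [0.1, 0.1, -0.9]
grip_width: 55.9
```

```bash
python3 - <<'E'
from h import *
p=cur();print(p,state()['orientation'],state()['contact_force']);rows(p,[464.5,81.5,80,101.4],5)
E
```

```text
[np.float64(466.2200638717213), np.float64(76.61371795982049), np.float64(196.95302592650043), 101.07075121036537] [ 0.63559187  0.77200525 -0.00402077  0.00383443] [ 0.14221298  0.10816611 -0.93201935]
[[0.0013, -0.0002, 0.0292, 0.0, 0.0, -0.0002], [0.0013, -0.0002, 0.0292, 0.0, 0.0, -0.0002], [0.0013, -0.0002, 0.0292, 0.0, 0.0, -0.0002], [0.0013, -0.0002, 0.0292, 0.0, 0.0, -0.0002], [0.0013, -0.0002, 0.0292, 0.0, 0.0, -0.0002]]
```

>>> {"method": "jog_arm", "body": {
  "increments": [
    [[0.001,0,0.028,0,0,0],[0.001,0,0.028,0,0,0],[0.001,0,0.028,0,0,0],[0.001,0,0.028,0,0,0],[0,0,0,0,0,0]]
  ]
}}

```text
time_s: 4.28
tcp_pos: [469.2, 76.3, 107.2]
orientation: [0.637, 0.771, -0.003, 0.006]
contact_force: [-0.1, -0.1, 0.2]
grip_width: 55.9
```

```bash
python3 - <<'E'
from h import *
for i in range(3): p=cur();print(np.round(p,2),state()['contact_force']);snapshot('wrist')
rows(p,[464.5,81.5,80,101.4],1)
E
```

```text
[469.22  76.28 107.23 100.84] [-0.11867928 -0.13239765  0.17969338]
[470.14  76.24 108.24 100.84] [ 0.1616251   0.29521497 -0.41991521]
[470.7   76.27 108.91 100.85] [ 0.54509241 -1.15445748 -0.09264319]
[[0.0079, -0.0064, 0.0361, 0.0, 0.0, -0.0015]]
```

```bash
cat >> h.py <<'E'
from scipy.spatial.transform import Rotation as Ro
def go(p,yaw,n=1):
    """single row (divided by n) to tool-down pose at p with yaw, from the measured pose"""
    s=state();R=Ro.from_quat(s['orientation'])
    T=Ro.from_euler('z',yaw,degrees=True)*Ro.from_euler('x',180,degrees=True)
    d=R.inv().apply(np.array(p)-s['tcp_pos'])/800/n;w=(R.inv()*T).as_rotvec()/2/np.pi/n
    print(np.round(s['tcp_pos'],1),'row',np.round([*d,*w],4).tolist(),'tilt',round(np.degrees(np.arccos(-R.as_matrix()[2,2])),2),'t',round(s['time_s'],2),'F',np.round(s['contact_force'],1),'w',round(s['grip_width'],1))
E
python3 -c "
from h import *
go([464.5,81.5,100],101.4)"
```

```text
[471.   76.3 109.3] row [0.0081, -0.0068, 0.0114, 0.0013, 0.0023, -0.0015] tilt 0.95 t 4.42 F [-0.1 -0.6  0.1] w 55.6
```

>>> {"method": "jog_arm", "body": {
  "increments": [
    [[0.008,-0.007,0.011,0.0013,0.0023,-0.0015],[0,0,0,0,0,0],[0,0,0,0,0,0]]
  ]
}}

```text
time_s: 4.8
tcp_pos: [465.2, 81.7, 101.7]
orientation: [0.633, 0.774, 0.001, 0.001]
contact_force: [-0.3, 0.4, 0.3]
grip_width: 56.0
```

```bash
python3 -c "
from h import *
go([464.5,81.5,80],101.4)
snapshot('wrist');go([464.5,81.5,80],101.4)"
```

```text
[465.2  81.7 101.7] row [-0.0001, -0.0011, 0.0271, 0.0005, -0.0001, 0.0001] tilt 0.19 t 4.8 F [-0.3  0.4  0.3] w 56.0
[465.1  81.7 101.6] row [-0.0002, -0.0008, 0.027, 0.0005, -0.0001, 0.0001] tilt 0.17 t 4.85 F [-0.4  0.3 -0. ] w 55.8
```

>>> {"method": "jog_arm", "body": {
  "increments": [
    [[0,-0.001,0.014,0.0005,0,0],[0,0,0.013,0,0,0],[0,0,0,0,0,0],[0,0,0,0,0,0]]
  ]
}}

```text
time_s: 5.35
tcp_pos: [464.0, 81.6, 78.1]
orientation: [0.633, 0.774, -0.0, -0.001]
contact_force: [-1.1, -0.3, 0.2]
grip_width: 56.0
```

```bash
python3 -c "
from h import *
go([464.5,81.5,80],101.4)"
```

```text
[464.   81.6  78.1] row [-0.0002, 0.0006, -0.0024, -0.0002, -0.0001, 0.0001] tilt 0.07 t 5.35 F [-1.1 -0.3  0.2] w 56.0
```

>>> {"method": "jog_arm", "body": {
  "increments": [
    [[0,0,-0.002,0,0,0],[0,0,0,0,0,0],[0,0,0,0,0,0],[0,0,0,0,0,0],[0,0,0,0,0,0],[0,0,0,0,0,0]]
  ],
  "hand": 0,
  "newtons": 40
}}

```text
time_s: 6.1
tcp_pos: [464.6, 81.5, 80.5]
orientation: [0.633, 0.774, 0.0, 0.0]
contact_force: [0.5, -0.4, -0.9]
grip_width: 9.5
```

```bash
python3 -c "
from h import *
go([464.5,81.5,200],101.4,3)"
```

```text
[464.6  81.5  80.5] row [0.0, -0.0, -0.0498, 0.0, -0.0, 0.0] tilt 0.02 t 6.1 F [ 0.5 -0.4 -0.9] w 9.5
```

>>> {"method": "jog_arm", "body": {
  "increments": [
    [[0,0,-0.01,0,0,0],[0,0,-0.04,0,0,0],[0,0,-0.04,0,0,0],[0,0,-0.04,0,0,0],[0,0,-0.04,0,0,0],[0,0,0,0,0,0],[0,0,0,0,0,0]]
  ]
}}

```text
time_s: 6.98
tcp_pos: [462.7, 81.7, 219.9]
orientation: [0.633, 0.774, -0.001, -0.002]
contact_force: [-0.0, -0.4, -2.9]
grip_width: 10.0
```

```bash
python3 - <<'E'
from h import *
go([464.5,81.5,215],101.4)
rows(cur(),[527,-277,215,82.4],12,True)
E
```

```text
[462.7  81.7 219.9] row [-0.0007, 0.0021, 0.0061, -0.0006, -0.0002, 0.0001] tilt 0.22 t 6.97 F [-0.  -0.4 -2.9] w 10.0
[[-0.0332, 0.0114, 0.0005, 0.0, 0.0, 0.0044], [-0.0342, 0.0104, 0.0005, 0.0, 0.0, 0.0044], [-0.0352, 0.0094, 0.0005, 0.0, 0.0, 0.0044], [-0.0362, 0.0083, 0.0005, 0.0, 0.0, 0.0044], [-0.0371, 0.0072, 0.0005, 0.0, 0.0, 0.0044], [-0.038, 0.0061, 0.0005, 0.0, 0.0, 0.0044], [-0.0388, 0.0049, 0.0005, 0.0, 0.0, 0.0044], [-0.0397, 0.0036, 0.0005, 0.0, 0.0, 0.0044], [-0.0404, 0.0024, 0.0005, 0.0, 0.0, 0.0044], [-0.0412, 0.0011, 0.0005, 0.0, 0.0, 0.0044], [-0.0419, -0.0003, 0.0005, 0.0, 0.0, 0.0044], [-0.0425, -0.0017, 0.0005, 0.0, 0.0, 0.0044]]
```

>>> {"method": "jog_arm", "body": {
  "increments": [
    [[-0.033,0.011,0,0,0,0.0044],[-0.034,0.01,0,0,0,0.0044],[-0.035,0.009,0,0,0,0.0044],[-0.036,0.008,0,0,0,0.0044],[-0.037,0.007,0,0,0,0.0044],[-0.038,0.006,0,0,0,0.0044],[-0.039,0.005,0,0,0,0.0044],[-0.04,0.004,0,0,0,0.0044],[-0.04,0.002,0,0,0,0.0044],[-0.041,0.001,0,0,0,0.0044],[-0.042,0,0,0,0,0.0044],[-0.042,-0.002,0,0,0,0.0044],[0,0,0,0,0,0]]
  ]
}}

```text
time_s: 8.6
tcp_pos: [513.9, -281.9, 189.5]
orientation: [0.755, 0.655, -0.01, -0.022]
contact_force: [0.0, 0.7, -2.9]
grip_width: 9.8
```

```bash
python3 - <<'E'
from h import *
go([526.7,-277.6,190],82.4)
E
```

```text
[ 513.9 -281.9  189.5] row [0.0076, 0.015, -0.0012, -0.0073, -0.0022, -0.0014] tilt 2.76 t 8.6 F [ 0.   0.7 -2.9] w 9.8
```

>>> {"method": "jog_arm", "body": {
  "increments": [
    [[0.008,0.015,-0.001,-0.0073,-0.0022,-0.0014],[0,0,0,0,0,0],[0,0,0,0,0,0],[0,0,0,0,0,0]]
  ]
}}

```text
time_s: 9.1
tcp_pos: [524.6, -274.4, 185.0]
orientation: [0.752, 0.659, -0.001, -0.005]
contact_force: [0.5, -0.3, -2.4]
grip_width: 9.5
```

```bash
python3 - <<'E'
from h import *
go([526.7,-277.6,160],82.4)
s=snap('wrist','w3.png')
cv2.imwrite('pics/c4.png',cv2.resize(s['color'][130:420,130:430],(600,580),interpolation=cv2.INTER_CUBIC))
s=snap('side','s3.png')
E
```

```text
[ 524.6 -274.4  185. ] row [-0.0039, 0.0034, 0.0312, -0.0013, -0.0009, 0.0001] tilt 0.59 t 9.1 F [ 0.5 -0.3 -2.4] w 9.5
```

View pics/c4.png

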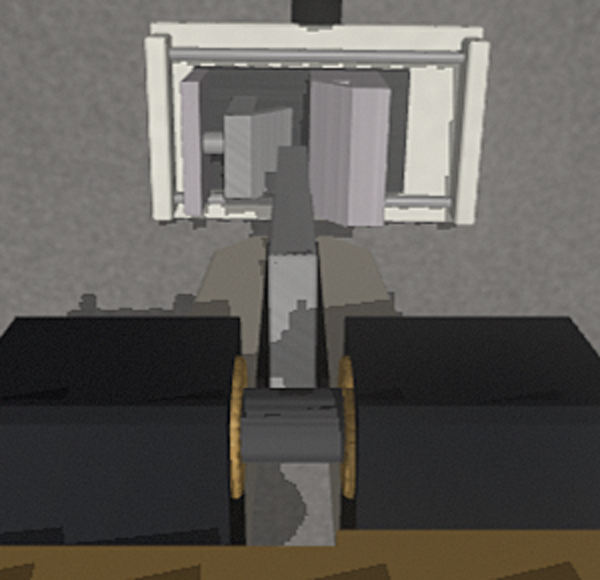

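>>> {"method": "jog_arm", "body": {
  "increments": [
    [[-0.004,0.003,0.016,-0.0013,-0.0009,0],[0,0,0.014,0,0,0],[0,0,0,0,0,0],[0,0,0,0,0,0]]
  ]
}}

```text
time_s: 9.7
tcp_pos: [526.9, -278.1, 161.1]
orientation: [0.752, 0.659, 0.0, 0.0]
contact_force: [-0.1, 0.6, -1.9]
grip_width: 9.4
```

```bash
python3 - <<'E'
from h import *
go([526.7,-277.6,150],82.4)
E
```

```text
[ 526.9 -278.1  161.1] row [0.0006, -0.0003, 0.0138, 0.0001, 0.0001, 0.0001] tilt 0.05 t 9.7 F [-0.1  0.6 -1.9] w 9.4
```

Excellent alignment. Descend slowly towards the lip.

>>> {"method": "jog_arm", "body": {
  "increments": [
    [[0,0,0.013,0,0,0],[0,0,0.01,0,0,0],[0,0,0.006,0,0,0],[0,0,0,0,0,0],[0,0,0,0,0,0]]
  ]
}}

```text
time_s: 10.32
tcp_pos: [527.0, -278.3, 136.6]
orientation: [0.752, 0.659, 0.0, 0.001]
contact_force: [-0.0, -0.1, -1.8]
grip_width: 9.6
```

```bash
python3 - <<'E'
from h import *
go([526.7,-277.6,125],82.4)
s=snap('wrist')
cv2.imwrite('pics/c5.png',cv2.resize(s['color'][130:350,180:380],(600,600),interpolation=cv2.INTER_CUBIC))
E
```

```text
[ 527.  -278.3  136.6] row [0.0008, -0.0005, 0.0145, 0.0002, 0.0001, 0.0001] tilt 0.08 t 10.32 F [-0.  -0.1 -1.8] w 9.6
```

View pics/c5.png

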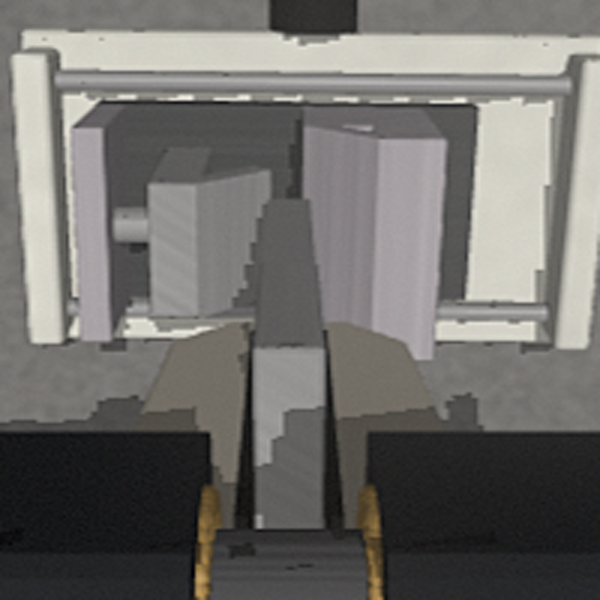

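>>> {"method": "jog_arm", "body": {
  "increments": [
    [[0.0008,0,0.005,0,0,0],[0,0,0.005,0,0,0],[0,0,0.005,0,0,0],[0,0,0.005,0,0,0]]
  ]
}}

```text
time_s: 10.88
tcp_pos: [530.1, -278.8, 124.4]
orientation: [0.752, 0.659, 0.002, 0.005]
contact_force: [0.3, 4.6, 25.1]
grip_width: 9.4
```

```bash
python3 - <<'E'
from h import *
go([526.7,-277.6,100],82.4)
E
```

```text
[ 530.1 -278.8  124.4] row [0.001, -0.0047, 0.0305, 0.0015, 0.0006, 0.0001] tilt 0.57 t 10.88 F [ 0.3  4.6 25.1] w 9.4
```

>>> {"method": "jog_arm", "body": {
  "increments": [
    [[0,-0.001,0,0.0015,0.0006,0]]
  ]
}}

```text
time_s: 11.0
tcp_pos: [530.0, -278.8, 125.4]
orientation: [0.752, 0.659, 0.0, 0.001]
contact_force: [0.7, -0.7, -3.0]
grip_width: 9.7
```

```bash
python3 - <<'E'
from h import *
go([526.7,-277.6,100],82.4)
s=snap('wrist')
cv2.imwrite('pics/c6.png',cv2.resize(s['color'][130:350,180:380],(600,600),interpolation=cv2.INTER_CUBIC))
s=snap('side','s6.png')
u,v=map(int,proj(s,[527,-278,70]));print(u,v)
cv2.imwrite('pics/c7.png',cv2.resize(s['color'][v-60:v+40,u-60:u+60],(720,600),interpolation=cv2.INTER_CUBIC))
go([526.7,-277.6,100],82.4)
E
```

```text
[ 530.  -278.8  125.4] row [0.001, -0.0044, 0.0317, 0.0003, 0.0001, 0.0001] tilt 0.12 t 11.0 F [ 0.7 -0.7 -3. ] w 9.7
329 134
[ 529.9 -279.   125.1] row [0.0012, -0.0043, 0.0314, 0.0002, 0.0001, 0.0001] tilt 0.09 t 11.1 F [0.6 0.3 5.3] w 9.9
```

View pics/c6.png

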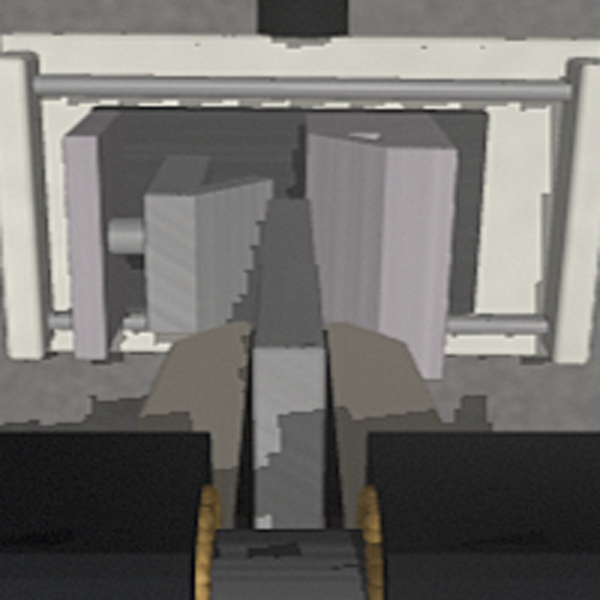

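>>> {"method": "jog_arm", "body": {
  "increments": [
    [[0,0,0.003,0,0,0],[0,0,0.004,0,0,0],[0,0,0.004,0,0,0]]
  ],
  "newtons": 60
}}

```text
time_s: 11.48
tcp_pos: [535.4, -280.0, 124.8]
orientation: [0.752, 0.659, 0.004, 0.007]
contact_force: [0.1, 4.5, 17.2]
grip_width: 9.9
```

```bash
python3 - <<'E'
from h import *
go([530,-278.5,100],82.4)
E
```

```text
[ 535.4 -280.   124.8] row [0.001, -0.0075, 0.0308, 0.0026, 0.0006, -0.0] tilt 0.94 t 11.47 F [ 0.1  4.5 17.2] w 9.9
```

>>> {"method": "jog_arm", "body": {
  "increments": [
    [[0.001,-0.008,0.006,0.0026,0.0006,0]]
  ]
}}

```text
time_s: 11.6
tcp_pos: [532.4, -279.6, 124.1]
orientation: [0.752, 0.659, 0.001, 0.004]
contact_force: [0.8, 3.2, 25.4]
grip_width: 9.6
```

```bash
python3 - <<'E'
from h import *
go([530,-278.5,100],82.4)
snapshot('wrist')
go([530,-278.5,100],82.4)
E
```

```text
[ 532.4 -279.6  124.1] row [0.0011, -0.0034, 0.0301, 0.0013, 0.0005, 0.0] tilt 0.51 t 11.6 F [ 0.8  3.2 25.4] w 9.6
[ 532.  -279.6  124.2] row [0.0012, -0.0029, 0.0302, 0.0012, 0.0005, 0.0] tilt 0.46 t 11.65 F [ 0.3  2.8 20.2] w 9.6
```

View pics/c7.png

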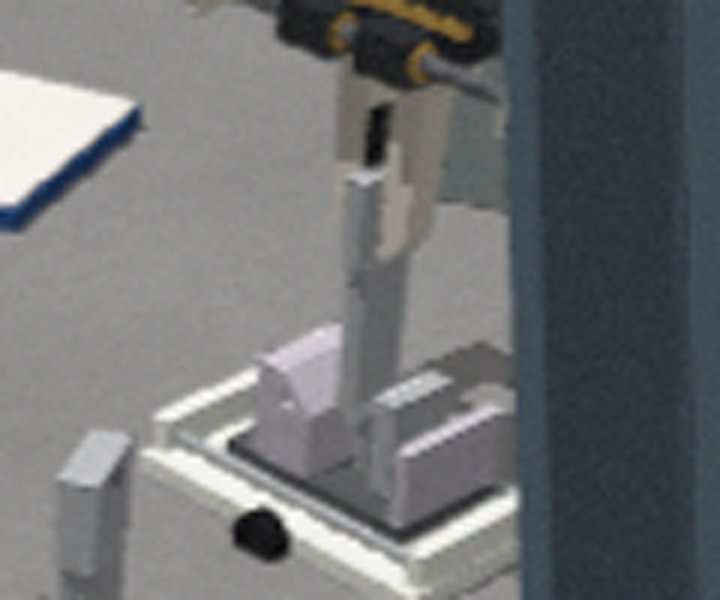

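>>> {"method": "jog_arm", "body": {
  "increments": [
    [[0.002,-0.006,0.009,0.0025,0.001,0]]
  ]
}}

```text
time_s: 11.78
tcp_pos: [529.7, -278.9, 120.0]
orientation: [0.752, 0.659, -0.001, -0.001]
contact_force: [1.3, -0.5, -0.9]
grip_width: 9.8
```

```bash
python3 - <<'E'
from h import *
go([530,-278.5,100],82.4)
snapshot('wrist')
go([530,-278.5,100],82.4)
E
```

```text
[ 529.7 -278.9  120. ] row [0.0006, 0.0003, 0.025, -0.0003, 0.0001, 0.0] tilt 0.12 t 11.78 F [ 1.3 -0.5 -0.9] w 9.8
[ 528.3 -278.2  118. ] row [-0.0001, 0.0023, 0.0225, -0.001, -0.0002, 0.0] tilt 0.36 t 11.82 F [ 0.7 -0.2 -0. ] w 9.8
```

>>> {"method": "jog_arm", "body": {
  "increments": [
    [[0,0.002,0.004,-0.001,0,0],[0,0,0.004,0,0,0],[0,0,0.004,0,0,0]]
  ]
}}

```text
time_s: 12.2
tcp_pos: [529.1, -278.1, 106.5]
orientation: [0.753, 0.659, 0.0, -0.001]
contact_force: [1.3, -0.2, 0.3]
grip_width: 9.6
```

```bash
python3 - <<'E'
from h import *
go([530,-278.5,98.5],82.4)
snapshot('wrist')
go([530,-278.5,98.5],82.4)
E
```

```text
[ 529.1 -278.1  106.5] row [-0.0003, 0.0011, 0.01, -0.0002, -0.0004, -0.0001] tilt 0.15 t 12.2 F [ 1.3 -0.2  0.3] w 9.6
[ 528.9 -278.   106. ] row [-0.0004, 0.0015, 0.0093, -0.0003, -0.0004, -0.0] tilt 0.19 t 12.25 F [ 0.6 -1.  -1.1] w 9.7
```

>>> {"method": "jog_arm", "body": {
  "increments": [
    [[0,0.001,0.003,0,0,0],[0,0,0.003,0,0,0]]
  ]
}}

```text
time_s: 12.5
tcp_pos: [529.5, -278.0, 100.5]
orientation: [0.753, 0.659, 0.0, -0.002]
contact_force: [-0.2, 0.0, 2.1]
grip_width: 9.5
```

>>> {"method": "jog_arm", "body": {
  "increments": [
    [[0,0,0.003,0,0,0]]
  ]
}}

```text
time_s: 12.62
tcp_pos: [529.7, -278.1, 98.4]
orientation: [0.753, 0.659, 0.0, -0.002]
contact_force: [-0.5, 3.0, 16.7]
grip_width: 9.9
```

>>> {"method": "jog_arm", "body": {
  "increments": [
    [[0,0,0.003,0,0,0]]
  ]
}}

```text
time_s: 12.75
tcp_pos: [531.3, -278.5, 98.4]
orientation: [0.753, 0.659, 0.001, 0.0]
contact_force: [0.0, 3.5, 21.0]
grip_width: 9.8
```

>>> {"method": "jog_arm", "body": {
  "increments": [
    [[0,0,0,0,0,0],[0,0,0.001,0,0,0],[0,0,0,0,0,0]]
  ]
}}

```text
time_s: 13.12
tcp_pos: [531.9, -278.3, 98.5]
orientation: [0.752, 0.659, 0.002, 0.001]
contact_force: [0.4, 0.3, 1.0]
grip_width: 9.4
```

```bash
python3 - <<'E'
from h import *
go([530,-278.5,98.5],82.4)
s=snap('wrist')
cv2.imwrite('pics/c8.png',cv2.resize(s['color'][130:350,180:380],(600,600),interpolation=cv2.INTER_CUBIC))
E
```

```text
[ 531.9 -278.3   98.5] row [-0.0005, -0.0023, 0.0, 0.0005, -0.0002, -0.0] tilt 0.2 t 13.12 F [0.4 0.3 1. ] w 9.4
```

View pics/c8.png

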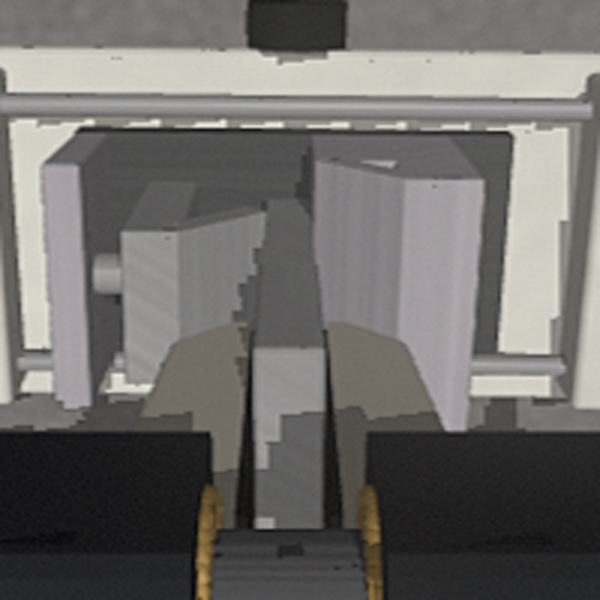

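Blade seated in the gap, in line and upright, at the expected floor height. Release.

>>> {"method": "jog_arm", "body": {
  "increments": [
    [[0,0,0,0,0,0],[0,0,0,0,0,0],[0,0,0,0,0,0],[0,0,0,0,0,0],[0,0,0,0,0,0],[0,0,0,0,0,0]]
  ],
  "hand": 50
}}

```text
time_s: 13.92
tcp_pos: [530.7, -277.9, 96.7]
orientation: [0.752, 0.659, 0.001, -0.001]
contact_force: [-0.3, 0.2, -0.1]
grip_width: 46.5
```

>>> {"method": "jog_arm", "body": {
  "increments": [
    [[0,0,-0.015,0,0,0],[0,0,-0.04,0,0,0],[0,0,-0.05,0,0,0],[0,0,-0.05,0,0,0],[0,0,0,0,0,0],[0,0,0,0,0,0]]
  ]
}}

```text
time_s: 14.68
tcp_pos: [530.7, -278.2, 227.8]
orientation: [0.752, 0.659, 0.001, 0.0]
contact_force: [-0.3, -0.1, -1.0]
grip_width: 46.4
```

```bash
python3 - <<'E'
from h import *
go([530,-278.5,220],82.4)
s=snap('wrist')
cv2.imwrite('pics/c9.png',cv2.resize(s['color'][120:300,160:400],(800,600),interpolation=cv2.INTER_CUBIC))
for X in([530,-278,134],[531.5,-278,134]): print((np.array(proj(s,X))-[160,120])*3.333)
E
```

```text
[ 530.7 -278.2  227.8] row [-0.0005, -0.0008, 0.0097, 0.0003, -0.0003, -0.0] tilt 0.13 t 14.68 F [-0.3 -0.1 -1. ] w 46.4
[383.69121669 308.00942966]
[390.11009509 307.18001169]
```

View pics/c9.png

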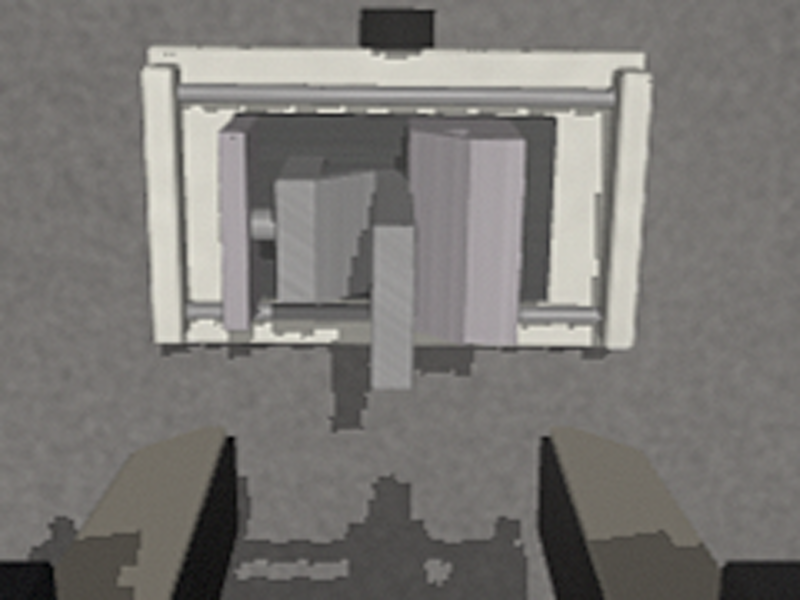

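```bash
python3 -c "
from plant import *
print(close_job())"
```

```text
the job is handed in; nothing more can be done
None
```

I took the middle-thickness blade out of its stand, slid it down to the floor of the gap and let go. It stands there on its own, and I handed the job in at about 15 s of the 48 s allowed.

- **Entry:** The blade caught where its 7 mm tip widens to 10 mm. Two weaker pushes, reading up to about 25 N on the wrist, did not get it in. During them the arm drifted up to 9 mm in x and tilted about 1°. A firmer push with the drift corrected went through. I have no force reading from the moment it gave way.
- **Slide and stop:** The drag on the way down was small, at most about 5 N. The blade stopped firmly with the tool at 98.4 mm, against 98.5 mm expected for the floor, and the wrist read 17–21 N there.
- **After release:** The last wrist picture shows the blade upright, between the jaws and in line with the gap. The centre of its top is within about 1 mm of where it should be for that position. The arm is clear above it, with no contact reading.
- **Thin and thick blades:** I never went near the thin blade, and passed the thick one well above its top. I did not measure either of them again at the end.

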